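# Clear a jammed tin from the sleeving machine

## Robot

A 6-joint arm with a two-finger parallel gripper is mounted at the origin on the work surface. World frame = base frame: x ahead of the robot, y to its left, z up, the work surface at z = 0. Lengths are in m, angles in rad, forces in N, time in s.
With the tool pointing down it reaches from about 0.3 to 0.775 m from the base axis. Payload 14.6 kg.
Tool frame: the origin (TCP) lies midway between the tips of the shut fingers; the grasp point (between the pads) lies 19 mm behind it (grasp_offset is the distance from the TCP to the grasp point, in m); z points along the fingers, y is the line along which they close (so a half turn about z gives the same grasp; the last joint's range is limited). The gripper opens to 94 mm and grips with 3 to 60 N. Pads are 16 mm wide; open, the fingers measure 119 mm over their backs; the gripper's body (75 mm by 177 mm) begins 78 mm behind the grasp point.
Start: joints at [-1.261, 0.3, 1.521, -0, 1.321, -0.067], TCP at [0.202, -0.511, 0.205] pointing down, gripper open.
Joint ranges: [-3.03, 3.03], [-0.79, 2.21], [0.23, 2.52], [-1.04, 4.18], [0, 3.07], [-2.55, 2.55]. Speed limits (rad/s): [2.22, 2.22, 2.57, 3.14, 3.14, 3.14].

## Interface

Orientations are given as [roll, pitch, yaw] about the fixed x, y, z axes, in that order (R = Rz(yaw) Ry(pitch) Rx(roll)).
In Python, from station import * gives the robot as it stands. The module is installed in compiled form; this text tells all that it offers.
- The arm moves only by the tool send_rows, never from a script. Its argument "rows" is a list of rows, each an object of numbers: "dx", "dy", "dz": the shift along the tool's x, y, z in mm; "roll": the turn about the tool's z in degrees; "jaw": the closure, from -1 (fully open) to 1 (shut). In form: [{"dx": .., "dy": .., "dz": .., "roll": .., "jaw": ..}, ...]. A call has 1 to 12 rows; each row shifts and turns the commanded pose from where the row before left it, along the tool's axes as they then stand; what a row does not reach is not made up. A row lasts 1/12 s, in which the tool goes at most 41.7 mm and 7.16 degrees, less where a joint would pass 70% of its speed; a pose out of reach is approached as far as the arm can. A call is refused whole if a number of a shift passes 41.7 or a number of a turn 7.16, either way. A call with a gripper value outside its range is refused whole. The fingers move at their own pace and stop on an object; "force" is the grip in N (left out, the last holds). Time passes only in rows, so rows that do not move let the fingers close. It gives the time, the measured TCP pose, the force, the opening and the grip force at its end, in the units of the state.
- get_obs(): the state, without advancing time (a new reading comes with each control period).
- camera(name): name is "scene" or "top"; returns a dict with "frame" (384x512x3 uint8, red, green, blue), "z_map" (384x512 float32, m along the optical axis (not along the pixel's ray), 0 where there is no reading), "camera_matrix" (3x3 intrinsics, pixels), "rvec" (rotation vector, rad) and "tvec" (3), from world to camera coordinates, as OpenCV has them. Camera axes: x right, y down, z forward; pixel columns grow to the right and rows downward; lengths in m; the calibration is good to about 2 mm. A picture is of the moment at which its call begins.
- hand_in(): hands the job in; it is judged then, once.
The state is a dict: "time_s": time; "qpos": joint angles; "joint_vel": joint speeds; "tau": joint torques, N m; "ee_pos": TCP position; "eef_rot": TCP orientation; "force": force on the tool from outside, world axes, zero at the start; "moment": the same for the moment, N m; "grip_width": finger opening in m; "grip_force": force on a finger pad.
Only numpy, scipy, OpenCV 4.12 (cv2) and the standard library are available. Lean on these libraries where they do the work, as an engineer would, in place of code of your own. Each camera call takes 0.05 s, during which the arm holds its last target. There are 200 camera calls.

## Task

A tin has jammed in the tunnel of the bench sleeving machine. Take the push rod from its rest and with it push the tin out steadily from behind, through the round port in the rear end plate, until it stands wholly clear of the tunnel on the outfeed plate. Put the rod back in its rest the way it lay, slide the guard fully shut over the port until its catch clicks, and leave the other things on the bench where they are.

Things in the scene. Friction and masses are not known exactly. Their poses are not given: they have to be found in the camera images.
- machine: Bench sleeving machine, fixed, turned up to 12 deg: grey base 300 x 180 mm, 63 high. Origin at bench level under the tunnel's centre line; +y = push direction (rear end plate, tunnel, outfeed), +x away from the robot. On it, in mm: magazine of flat cardboard sleeves at x -150..-60, y 10..100, up to z 200; control pod (up to z 101) and drive housing (up to z 112) at x 55..142, y -68..98.
- port (a point): Centre of the round port, 44 mm diameter, in the outer face of the 6 mm rear end plate (100 wide, z 75..150 mm): at (0, -56, 100) mm in the machine's frame, axes as the machine. The hole runs along +y; the tin's back end lies 8 to 21 mm in from this point.
- tunnel_mouth (a point): Middle of the tunnel's open end at floor height: (0, 35, 75) mm in the machine's frame, same axes. The tunnel is a steel channel 65 mm wide, y -50..35, sides up to z 105; two bridges over it (tops at z 172) carry a white spring-loaded shoe that presses on the tin with about 6 N. The tin is clear when its back end is past this point in +y.
- outfeed (a point): Middle of the outfeed plate's top: (0, 110, 75) mm in the machine's frame, same axes. The plate continues the tunnel floor, level, from the mouth to y = 200 mm, with 12 mm high side guides 82 mm apart and an 8 mm end lip.
- tin_center (a point): Centre of the jammed tin: plain metal, slip lid, 76 mm long (its y, along the tunnel), 60 wide, 50 high, 0.15 to 0.31 kg. The shoe holds it: a steady push of 5 to 12 N along the tunnel moves it, and it stops when the push stops. Two like tins stand on the bench, away from the machine.
- tin: The same jammed tin; origin under its centre.
- rod_grip (a point): Centre of the push rod's wooden handle, a flat-sided block 45 mm long (rod's x), 30 wide, 28 high. From it a square aluminium bar 14 x 14 mm runs along +x to a white round nose, 22 mm diameter. Whole rod 200 mm, 0.14 kg, balance point about 60 mm from here towards the nose. It starts level in its rest, axis 42 mm above the bench, nose away from the robot's right side (towards +y).
- rod: The same push rod; origin and axes as point rod_grip.
- rod_tip (a point): Middle of the rod's nose face, 177.5 mm from the handle's centre along the rod's x; axes as the rod.
- rest_cradle (a point): Rod rest, fixed: foot plate 130 x 60 mm, two brackets 100 mm apart (10 thick, tops 58 mm above the bench), each with a flared slot open at the top, 18 mm wide at the bottom, carrying the rod's bar. This point: midway between the slots, at the rod's axis, 42 mm above the bench; x towards the nose. In its place the rod's handle centre is 90 mm from here in -x, overhanging free.
- guard (a joint): Sliding guard, a clear framed plate 80 mm wide outside the rear end plate. Value in m along the machine's +x: 0 open (starts 0 to 0.015), 0.100 fully shut over the port. It slides with about 2 N; in the last 20 mm its pin must pass a spring roller catch (up to about 10 N), which then snaps down and holds it at 0.100.
- guard_handle (a point): Centre of the guard's black upright grip: 18 mm thick along the machine's x, 38 wide along y, free from 175 to 227 mm above the bench, centre at 201 mm. In the machine's frame it is at x = -100 mm + guard travel, y = -63.5 mm; axes as the machine. The track runs x -155..72 mm; the catch housing at its far end, x 26..72, is 215 mm high.
- tin_b: Bystander: a like tin on the bench, 60 x 76 x 50 mm; origin under its centre.
- tin_c: Bystander: another like tin; origin under its centre.
- bottle: Bystander: white plastic bottle, 76 mm diameter, 210 mm high; origin under its centre.
- tape: Bystander: roll of packing tape lying flat, 116 mm diameter, 48 high; origin under its centre.
- cup: Bystander: white mug, 76 mm diameter, 90 high; origin under its centre.
- brush: Bystander: hand brush lying on the bench, 190 mm long; origin near its middle.
Mind the look-alikes: they are no part of the job. There is more than one size of the part that bears rest_cradle; the job needs the larger.

How it is judged:
By the outcome, as a careful person would: the job done as asked, in the order asked, and still so for the second after the job is handed in, with the robot touching nothing.
It also fails if it takes over 70 s, if anything falls off the work surface, if the arm or the gripper's body presses on something with over 40 N, if the wrist force passes 120 N, or if a joint passes its speed limit or range.

## Working session

There is one attempt and no reset: what is moved stays moved. The work goes in short steps, Python scripts to look and compute and a tool call to move; the robot and the scene stay as the last step left them, time stands still between calls to the robot, and variables do not carry over. Pictures are saved under pics/ and viewed, at most 10 in all, crops included, and the job is handed in when it is done.

Besides the shell and the picture viewer there is one more tool, called after "Emit:" by a JSON object that holds its "name" and its "arguments", one argument or row to a line. send_rows: Moves the arm, as the interface text tells. Its arguments: {"type":"object","properties":{"rows":{"type":"array"},"force":{"type":"number"}},"required":["rows"]}

```bash
mkdir -p pics; cat > h.py <<'E'
from station import *
import numpy as np, cv2
def cam(n):
    c=camera(n); R=cv2.Rodrigues(np.array(c['rvec'],float))[0]; t=np.array(c['tvec'],float).ravel(); K=np.array(c['camera_matrix'])
    z=c['z_map']; v,u=np.mgrid[:z.shape[0],:z.shape[1]]
    P=np.stack([(u-K[0,2])/K[0,0]*z,(v-K[1,2])/K[1,1]*z,z],-1)
    W=(P-t)@R; W[z==0]=np.nan
    return c['frame'],W,(K,R,t)
def save(n,f,s=1,crop=None):
    if crop: f=f[crop[1]:crop[3],crop[0]:crop[2]]
    cv2.imwrite('pics/'+n,cv2.resize(f[:,:,::-1],None,fx=s,fy=s,interpolation=cv2.INTER_CUBIC))
E
python3 - <<'E'
from h import *
o=get_obs(); print(o)
for n in('top','scene'):
    f,W,c=cam(n); save(n+'0.png',f,1.5); np.savez(n+'0.npz',f=f,W=W)
    print(n,-c[1].T@c[2])
E
```

```text
{'time_s': 0.0, 'qpos': array([-1.26061924e+00,  3.00461146e-01,  1.52162398e+00, -7.35192062e-06,
        1.32070466e+00, -6.66216793e-02]), 'joint_vel': array([ 1.12393832e-03, -3.79444965e-05, -5.75890766e-04,  8.72078098e-04,
        4.36835907e-04, -3.35967161e-04]), 'tau': array([ 2.01202478e-03, -5.31806266e+01, -3.52735126e+01,  7.08792591e-02,
        2.45158287e-02, -9.54042025e-05]), 'ee_pos': array([ 0.20226812, -0.51115262,  0.20487365]), 'eef_rot': array([-3.14039771e+00, -7.25905193e-05,  3.76800546e-01]), 'force': array([ 0.06678043, -1.29740005,  0.39714292]), 'moment': array([ 0.00242008, -0.01454639, -0.00069063]), 'grip_force': 0.0, 'grip_width': 0.09373556969893468}
top [0.37271001 0.00963975 1.27014864]
scene [1.11349524 0.89530379 1.19649472]
```

View pics/top0.png

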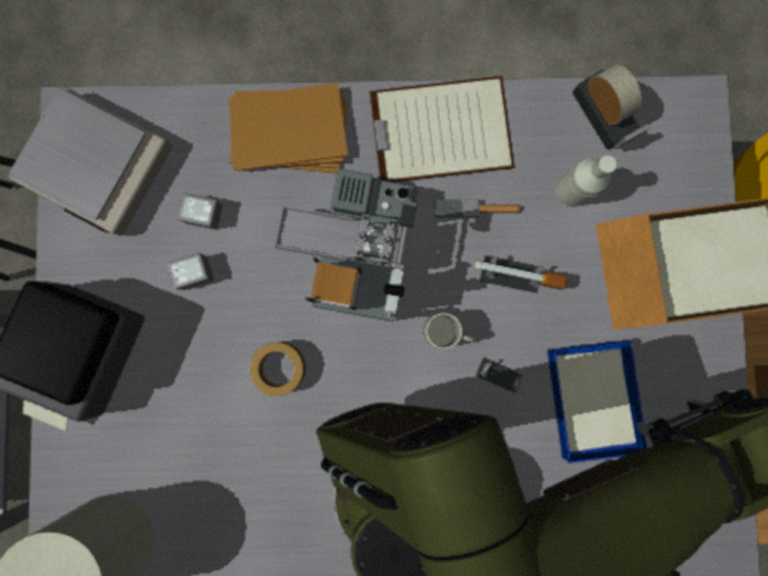

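View pics/scene0.png

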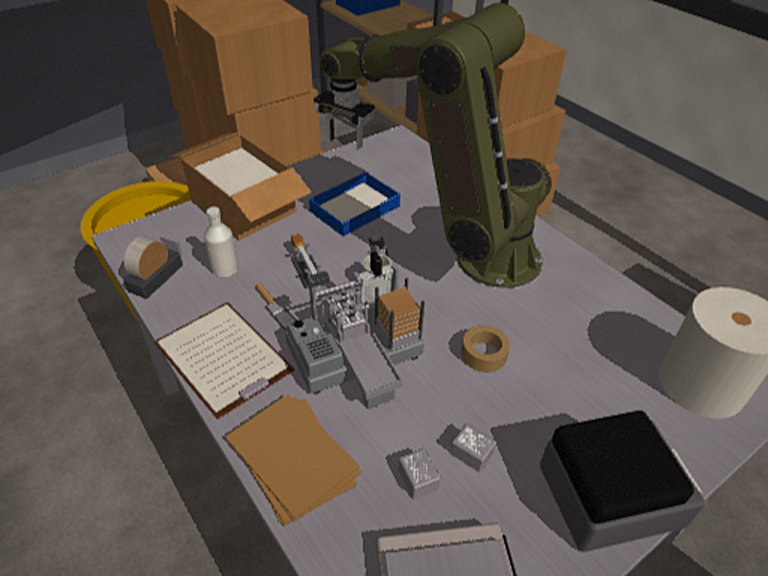

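The top view shows the rod in a rest: handle at (555,280), nose at (480,265). An empty smaller rest is at (500,373). The brush is at (480,208), the machine at about (360,250), and the guard grip is the black block at (395,290). The candidates for the rest are (520,272) and (500,373). The first carries the rod and looks larger, so I'll check it in a crop.

```bash
python3 - <<'E'
from h import *
d=np.load('top0.npz'); f,W=d['f'],d['W']
save('crop1.png',f,4,(180,110,380,255))
def comp(m):
    n,l,s,c=cv2.connectedComponentsWithStats(m.astype(np.uint8)); return [(i,l==i,s[i]) for i in range(1,n) if s[i,4]>15]
X,Y,Z=W[...,0],W[...,1],W[...,2]
hsv=cv2.cvtColor(f,cv2.COLOR_RGB2HSV)
reg=np.zeros(Z.shape,bool); reg[165:200,310:385]=1
for i,m,s in comp(reg&(Z>0.038)):
    P=W[m]; print(i,s,P.min(0),P.max(0)); 
    v=np.linalg.svd(P[:,:2]-P[:,:2].mean(0),full_matrices=False)[2][0]; t=P[:,:2]@v; print(P.mean(0),v,np.degrees(np.arctan2(v[1],v[0])),t.min(),t.max())
h=reg&(hsv[...,0]<18)&(hsv[...,1]>130)&(Z>.045); print('handle',W[h].mean(0),W[h].min(0),W[h].max(0),h.sum())
# machine parts
reg[:]=0; reg[110:215,180:290]=1
for lo,hi in((.06,.068),(.072,.079),(.095,.104),(.105,.115),(.14,.155),(.165,.176),(.19,.24)):
    for i,m,s in comp(reg&(Z>lo)&(Z<hi)):
        P=W[m][:,:2]; r=cv2.minAreaRect((P*1000).astype(np.float32)); print(lo,s,np.round(r[0]),np.round(r[1]),round(r[2],1),np.round(W[m][:,2].mean(),3))
E
```

```text
1 [316 170  62  23 447] [ 0.45553262 -0.38697045  0.03806454] [ 0.52838739 -0.19033111  0.06348671]
[ 0.48815272 -0.29823763  0.05139782] [0.22599418 0.97412865] 76.93865362167844 -0.2706337919037105 -0.07088813510622723
handle [ 0.47250384 -0.36283317  0.05568929] [ 0.45749102 -0.38697045  0.0486082 ] [ 0.48786878 -0.3405511   0.06136626] 119
0.06 [245 119  14  31 147] [649.  25.] [102.  40.] 10.3 0.063
0.06 [275 124   3  11  18] [665. -62.] [ 5. 35.] 79.5 0.064
0.06 [220 137  22  10  52] [622.  88.] [71. 15.] 70.3 0.064
0.06 [214 171  25   8  85] [520. 104.] [78. 13.] 78.4 0.064
0.06 [209 175  53  37 642] [464.  72.] [159. 110.] 78.5 0.063
0.072 [ 185  139   71   39 1140] [573. 115.] [231.  90.] 78.9 0.075
0.095 [265 125   8   7  38] [660. -35.] [20. 20.] 62.3 0.101
0.095 [235 185   5  19  25] [453.  67.] [ 4. 57.] 79.2 0.1
0.095 [209 200  24   5  32] [429. 119.] [73.  5.] 80.4 0.1
0.105 [222 112  27  30 595] [664.  71.] [74. 85.] 79.0 0.11
0.14 [261 150   7  25  54] [545. -15.] [15. 74.] 79.5 0.149
0.14 [244 156  12   7  43] [556.  25.] [35. 14.] 77.1 0.142
0.165 [256 155   6   8  20] [552.  -1.] [13. 20.] 77.6 0.17
0.165 [208 172  33  31 339] [467. 104.] [87. 78.] 79.0 0.174
0.165 [260 179   9  11  52] [476. -17.] [22. 30.] 79.5 0.174
0.165 [232 193   4   7  16] [442.  75.] [ 9. 18.] 86.6 0.173
0.165 [258 196   8  13  53] [422.  -6.] [20. 35.] 79.6 0.173
0.165 [256 210   8   4  22] [396.  -1.] [22.  8.] 79.5 0.171
0.19 [267 134  11  18 151] [592. -40.] [26. 46.] 78.0 0.215
0.19 [256 189  14   8  93] [448. -11.] [37. 18.] 78.2 0.225
```

View pics/crop1.png

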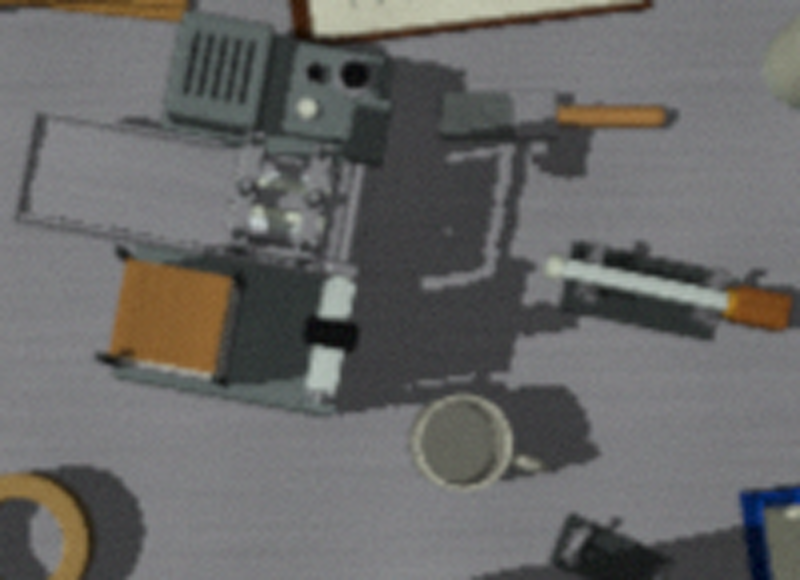

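Confirmed: the rod lies in the larger rest at crop (560–730, 265–300). The empty one at crop (610,550) is the small look-alike. Next I'll refine the rod and machine poses.

```bash
python3 - <<'E'
from h import *
from scipy.optimize import minimize
d=np.load('top0.npz'); f,W=d['f'],d['W']; X,Y,Z=np.moveaxis(W,-1,0)
reg=np.zeros(Z.shape,bool); reg[165:200,310:385]=1
hsv=cv2.cvtColor(f,cv2.COLOR_RGB2HSV)
h=reg&(hsv[...,0]<18)&(hsv[...,1]>130)&(Z>.05)
r=cv2.minAreaRect((W[h][:,:2]*1000).astype(np.float32)); print('handle rect',r)
a=W[h][:,:2].mean(0)
w=reg&(Z>.046)&(f.min(-1)>120)&(Y>-.335); print(w.sum())
P=W[w][:,:2]; t=P[:,1]
k=np.polyfit(P[:,1],P[:,0],1); print('bar dir',np.degrees(np.arctan2(1,k[0])),'x at handle',np.polyval(k,a[1]),a)
tip=W[reg&(Z>.046)&(Y>-.205)&(X>.48)]; print('tip',tip.mean(0),tip.max(0)); v=tip.mean(0)[:2]-a; print(np.degrees(np.arctan2(v[1],v[0])),np.linalg.norm(v))
# machine: floor/outfeed plate, rear plate
reg[:]=0;reg[100:215,175:300]=1
def rows(m): return W[m&reg]
for lo,hi,nm in((.146,.152,'endplate'),(.07,.079,'outfeed'),(.172,.18,'mag'),(.21,.235,'tops')):
    P=rows((Z>lo)&(Z<hi))[:,:2]
    for th in (-.21,-.19,-.17):
        e=np.array([np.cos(th),np.sin(th)]); n=np.array([-e[1],e[0]])
    
    th=-0.19
    e=np.array([np.cos(th),np.sin(th)]); n=np.array([-e[1],e[0]]); 
    print(nm,np.round(1000*np.percentile(P@e,[0,2,50,98,100]),1),np.round(1000*np.percentile(P@n,[0,2,50,98,100]),1))
# template fit: match height map with known boxes tops
boxes=[(-105,55,90,90,None)]
# outfeed yaw via minAreaRect on y>40 portion
P=rows((Z>.071)&(Z<.09)); 
P=P[P[:,1]>.09][:,:2]; r=cv2.minAreaRect((P*1000).astype(np.float32)); print('outfeed',r); 
for s in [c for c in ((.105,.115),(.168,.18))]:
    m=(reg&(Z>s[0])&(Z<s[1])).astype(np.uint8); n,l,st,c=cv2.connectedComponentsWithStats(m); i=1+np.argmax(st[1:,4]); print(s,cv2.minAreaRect((W[l==i][:,:2]*1000).astype(np.float32)))
E
```

```text
handle rect ((473.13427734375, -364.4413757324219), (45.078582763671875, 27.349214553833008), 79.49496459960938)
167
bar dir 77.23757033841372 x at handle 0.4732385308951421 [ 0.47275037 -0.3631085 ]
tip [ 0.51129409 -0.19759447  0.05119247] [ 0.52050231 -0.19221534  0.05591598]
76.8910043017611 0.1699426736606154
endplate [399.2 399.9 537.  574.8 575.5] [ 80.6  80.7  83.6 231.3 231.8]
outfeed [396.7 497.5 541.7 588.3 662. ] [ 62.2  73.2 244.6 334.3 340.5]
mag [386.1 401.4 436.6 539.1 546.6] [ 60.1  64.9 180.6 229.5 231.7]
tops [432.7 433.3 574.4 610.1 612.2] [55.5 57.7 73.2 90.1 92.8]
outfeed ((531.6375732421875, 165.94479370117188), (151.37062072753906, 207.37078857421875), 85.93853759765625)
(0.105, 0.115) ((664.3585205078125, 71.2886734008789), (73.52182006835938, 85.3599853515625), 78.95747375488281)
(0.168, 0.18) ((467.6125183105469, 105.94329833984375), (78.3974380493164, 78.00415802001953), 78.86393737792969)
```

Emit:
{"name": "send_rows", "arguments": {
  "rows": [
    {"roll": -6.94, "jaw": -1},
    {"roll": -6.94},
    {"roll": -6.94},
    {"roll": -6.94},
    {"roll": -6.94},
    {"roll": -6.94},
    {"roll": -6.94},
    {"roll": -6.94},
    {}
  ],
  "force": 40
}}

```text
invalid input at $.rows[0]: expected keys dx, dy, dz, roll, jaw
```

Emit:
{"name": "send_rows", "arguments": {
  "rows": [
    {"dx": 20.4, "dy": 23.1},
    {"dx": 20.4, "dy": 23.1},
    {"dx": 20.4, "dy": 23.1},
    {"dx": 20.4, "dy": 23.1},
    {"dx": 20.4, "dy": 23.1},
    {"dx": 20.4, "dy": 23.1},
    {"dx": 20.4, "dy": 23.1},
    {"dx": 20.4, "dy": 23.1},
    {"dx": 20.4, "dy": 23.1},
    {"dx": 20.4, "dy": 23.1},
    {},
    {}
  ]
}}

```text
invalid input at $.rows[0]: expected keys dx, dy, dz, roll, jaw
```

Emit:
{"name": "send_rows", "arguments": {
  "rows": [
    {"dx": 0, "dy": 0, "dz": 0, "roll": -6.94, "jaw": -1},
    {"dx": 0, "dy": 0, "dz": 0, "roll": -6.94, "jaw": -1},
    {"dx": 0, "dy": 0, "dz": 0, "roll": -6.94, "jaw": -1},
    {"dx": 0, "dy": 0, "dz": 0, "roll": -6.94, "jaw": -1},
    {"dx": 0, "dy": 0, "dz": 0, "roll": -6.94, "jaw": -1},
    {"dx": 0, "dy": 0, "dz": 0, "roll": -6.94, "jaw": -1},
    {"dx": 0, "dy": 0, "dz": 0, "roll": -6.94, "jaw": -1},
    {"dx": 0, "dy": 0, "dz": 0, "roll": -6.94, "jaw": -1},
    {"dx": 0, "dy": 0, "dz": 0, "roll": 0, "jaw": -1}
  ],
  "force": 40
}}

```text
time_s: 0.85
ee_pos: [0.2023, -0.5113, 0.2051]
eef_rot: [-3.141, -0.001, 1.352]
force: [-0.8, -0.2, -0.7]
grip_width: 0.0938
grip_force: 0.0
```

Emit:
{"name": "send_rows", "arguments": {
  "rows": [
    {"dx": 20.4, "dy": 23.1, "dz": 0, "roll": 0, "jaw": -1},
    {"dx": 20.4, "dy": 23.1, "dz": 0, "roll": 0, "jaw": -1},
    {"dx": 20.4, "dy": 23.1, "dz": 0, "roll": 0, "jaw": -1},
    {"dx": 20.4, "dy": 23.1, "dz": 0, "roll": 0, "jaw": -1},
    {"dx": 20.4, "dy": 23.1, "dz": 0, "roll": 0, "jaw": -1},
    {"dx": 20.4, "dy": 23.1, "dz": 0, "roll": 0, "jaw": -1},
    {"dx": 20.4, "dy": 23.1, "dz": 0, "roll": 0, "jaw": -1},
    {"dx": 20.4, "dy": 23.1, "dz": 0, "roll": 0, "jaw": -1},
    {"dx": 20.4, "dy": 23.1, "dz": 0, "roll": 0, "jaw": -1},
    {"dx": 20.4, "dy": 23.1, "dz": 0, "roll": 0, "jaw": -1},
    {"dx": 0, "dy": 0, "dz": 0, "roll": 0, "jaw": -1},
    {"dx": 0, "dy": 0, "dz": 0, "roll": 0, "jaw": -1}
  ]
}}

```text
time_s: 1.85
ee_pos: [0.4738, -0.3632, 0.2049]
eef_rot: [-3.141, -0.0, 1.344]
force: [0.4, 0.3, 0.2]
grip_width: 0.094
grip_force: 0.0
```

Emit:
{"name": "send_rows", "arguments": {
  "rows": [
    {"dx": 0, "dy": 0, "dz": 30, "roll": 0, "jaw": -1},
    {"dx": 0, "dy": 0, "dz": 30, "roll": 0, "jaw": -1},
    {"dx": 0, "dy": 0, "dz": 30, "roll": 0, "jaw": -1},
    {"dx": 0, "dy": 0, "dz": 30, "roll": 0, "jaw": -1},
    {"dx": 0, "dy": 0, "dz": 30, "roll": 0, "jaw": -1},
    {"dx": 0, "dy": 0, "dz": 20, "roll": 0, "jaw": -1},
    {"dx": 0, "dy": 0, "dz": 12, "roll": 0, "jaw": -1},
    {"dx": 0, "dy": 0, "dz": 0, "roll": 0, "jaw": -1},
    {"dx": 0, "dy": 0, "dz": 0, "roll": 0, "jaw": -1}
  ]
}}

```text
time_s: 2.6
ee_pos: [0.4728, -0.3647, 0.024]
eef_rot: [3.141, 0.0, 1.344]
force: [0.6, -0.5, 0.7]
grip_width: 0.0938
grip_force: 0.0
```

```bash
python3 - <<'E'
from h import *
f,W,c=cam('top'); f2,W2,c2=cam('scene')
a=cv2.resize(f[140:230,290:400],(550,450),interpolation=cv2.INTER_CUBIC); 
b=cv2.resize(f2[130:210,170:280],(550*45//55,450*32//45*45//45),interpolation=cv2.INTER_CUBIC)
o=np.zeros((450,800,3),np.uint8); o[:,:400]=cv2.resize(a,(400,450)); o[:,400:]=cv2.resize(b,(400,450)); save('g1.png',o)
E
```

```text
(no output)
```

View pics/g1.png

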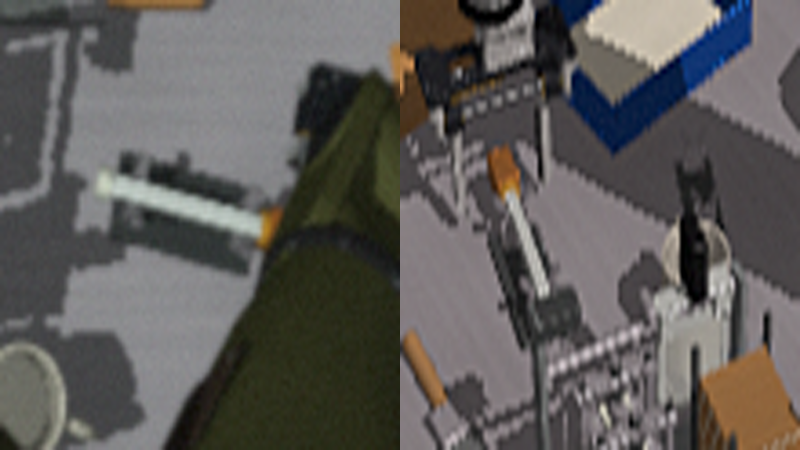

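In the right half, the fingers stand on both sides of the orange handle, at about (460,175) and (542,150). I'll close on it.

Emit:
{"name": "send_rows", "arguments": {
  "rows": [
    {"dx": 0, "dy": 0, "dz": 0, "roll": 0, "jaw": 1},
    {"dx": 0, "dy": 0, "dz": 0, "roll": 0, "jaw": 1},
    {"dx": 0, "dy": 0, "dz": 0, "roll": 0, "jaw": 1},
    {"dx": 0, "dy": 0, "dz": 0, "roll": 0, "jaw": 1},
    {"dx": 0, "dy": 0, "dz": 0, "roll": 0, "jaw": 1},
    {"dx": 0, "dy": 0, "dz": 0, "roll": 0, "jaw": 1},
    {"dx": 0, "dy": 0, "dz": 0, "roll": 0, "jaw": 1},
    {"dx": 0, "dy": 0, "dz": 0, "roll": 0, "jaw": 1},
    {"dx": 0, "dy": 0, "dz": 0, "roll": 0, "jaw": 1},
    {"dx": 0, "dy": 0, "dz": 0, "roll": 0, "jaw": 1}
  ],
  "force": 50
}}

```text
time_s: 3.53
ee_pos: [0.473, -0.3641, 0.0234]
eef_rot: [-3.142, -0.0, 1.346]
force: [0.7, 0.0, 0.4]
grip_width: 0.0309
grip_force: 0.2
```

```bash
python3 -c "
from h import *
o=get_obs();print(o['force'],o['moment'],o['ee_pos'],o['eef_rot'],o['grip_width'],o['grip_force'],o['qpos'])"
```

```text
[6.85535612e-01 1.12511201e-04 4.13679495e-01] [-0.02471364 -0.01198888  0.02075798] [ 0.47304221 -0.36406119  0.02341427] [-3.14151621e+00 -6.11248437e-05  1.34582340e+00] 0.030923266517489282 0.22576869931071997 [-7.17299682e-01  6.04957742e-01  1.53625375e+00  2.10657673e-05
  1.00047742e+00 -4.92338132e-01]
```

Emit:
{"name": "send_rows", "arguments": {
  "rows": [
    {"dx": 0, "dy": 0, "dz": 0, "roll": 0, "jaw": 1},
    {"dx": 0, "dy": 0, "dz": 0, "roll": 0, "jaw": 1},
    {"dx": 0, "dy": 0, "dz": 0, "roll": 0, "jaw": 1},
    {"dx": 0, "dy": 0, "dz": 0, "roll": 0, "jaw": 1}
  ]
}}

```text
time_s: 3.87
ee_pos: [0.473, -0.3641, 0.0234]
eef_rot: [-3.142, -0.0, 1.346]
force: [0.5, 0.5, -0.2]
grip_width: 0.0299
grip_force: 50.0
```

Emit:
{"name": "send_rows", "arguments": {
  "rows": [
    {"dx": 0, "dy": 0, "dz": -5, "roll": 0, "jaw": 1},
    {"dx": 0, "dy": 0, "dz": -8, "roll": 0, "jaw": 1},
    {"dx": 0, "dy": 0, "dz": -10, "roll": 0, "jaw": 1},
    {"dx": 0, "dy": 0, "dz": -10, "roll": 0, "jaw": 1},
    {"dx": 0, "dy": 0, "dz": -10, "roll": 0, "jaw": 1},
    {"dx": 0, "dy": 0, "dz": -10, "roll": 0, "jaw": 1},
    {"dx": 0, "dy": 0, "dz": -5, "roll": 0, "jaw": 1},
    {"dx": 0, "dy": 0, "dz": 0, "roll": 0, "jaw": 1},
    {"dx": 0, "dy": 0, "dz": 0, "roll": 0, "jaw": 1}
  ]
}}

```text
time_s: 4.62
ee_pos: [0.473, -0.3641, 0.0816]
eef_rot: [3.141, 0.0, 1.346]
force: [0.3, 0.3, -1.3]
grip_width: 0.0297
grip_force: 50.0
```

```bash
cat > rod.py <<'E'
from h import *
o=get_obs();print(o['ee_pos'],o['eef_rot'],o['force'],o['grip_width'],o['grip_force'])
f,W,c=cam('top'); X,Y,Z=np.moveaxis(W,-1,0)
reg=np.zeros(Z.shape,bool); reg[140:200,270:385]=1
w=reg&(Z>.07)&(f.min(-1)>110)&(Y<-.05)&(X>.46)
n,l,s,_=cv2.connectedComponentsWithStats(w.astype(np.uint8)); i=1+np.argmax(s[1:,4]); P=W[l==i]
k=np.polyfit(P[:,1],P[:,0],1);kz=np.polyfit(P[:,1],P[:,2],1)
print(len(P),'dir',np.degrees(np.arctan2(1,k[0])),'slope z/y',kz[0],'ymin/max',P[:,1].min(),P[:,1].max(),'tip x',np.polyval(k,P[:,1].max()),'z',np.polyval(kz,P[:,1].max()))
E
python3 rod.py
```

```text
[ 0.47303515 -0.36407473  0.08159589] [3.14136515e+00 9.97872349e-05 1.34576813e+00] [ 0.34875533  0.28776465 -1.25879321] 0.02974162115812357 49.97122764587402
237 dir 77.61086875519696 slope z/y 0.002897210953600766 ymin/max -0.3365923760407336 -0.19069552034254458 tip x 0.5121980770624976 z 0.10685036951130036
```

Emit:
{"name": "send_rows", "arguments": {
  "rows": [
    {"dx": 0, "dy": 0, "dz": 0, "roll": -1.9, "jaw": 1},
    {"dx": 15, "dy": 0.7, "dz": 0, "roll": 0, "jaw": 1},
    {"dx": 16, "dy": 0.7, "dz": 0, "roll": 0, "jaw": 1},
    {"dx": 16, "dy": 0.7, "dz": 0, "roll": 0, "jaw": 1},
    {"dx": 16, "dy": 0.7, "dz": 0, "roll": 0, "jaw": 1},
    {"dx": 16, "dy": 0.7, "dz": 0, "roll": 0, "jaw": 1},
    {"dx": 16, "dy": 0.7, "dz": 0, "roll": 0, "jaw": 1},
    {"dx": 16, "dy": 0.7, "dz": 0, "roll": 0, "jaw": 1},
    {"dx": 16, "dy": 0.7, "dz": 0, "roll": 0, "jaw": 1},
    {"dx": 16, "dy": 0.7, "dz": 0, "roll": 0, "jaw": 1},
    {"dx": 0, "dy": 0, "dz": 0, "roll": 0, "jaw": 1},
    {"dx": 0, "dy": 0, "dz": 0, "roll": 0, "jaw": 1}
  ]
}}

```text
time_s: 5.67
ee_pos: [0.5066, -0.2235, 0.0813]
eef_rot: [-3.141, -0.0, 1.38]
force: [-0.7, -0.4, -1.9]
grip_width: 0.0295
grip_force: 50.0
```

```bash
python3 rod.py; python3 - <<'E'
from h import *
f,W,c=cam('top'); f2,W2,c2=cam('scene')
for n,(K,R,t) in(('top',c),('scene',c2)):
    p=K@(R@np.array([.5463,-.023,.1])+t); print(n,p[:2]/p[2])
save('p1.png',np.hstack([cv2.resize(f[130:220,230:330],(400,360),interpolation=cv2.INTER_CUBIC),cv2.resize(f2[160:250,175:275],(400,360),interpolation=cv2.INTER_CUBIC)]))
# end plate top fit
X,Y,Z=np.moveaxis(W,-1,0)
m=(Z>.145)&(Z<.153)&(X>.49)&(X<.60)&(Y<.02)&(Y>-.06); P=W[m]; print(m.sum(),P.min(0),P.max(0)); k=np.polyfit(P[:,0],P[:,1],1); print(np.degrees(np.arctan(k[0])),np.polyval(k,.55))
n=np.array([.191,.982]);e=np.array([.982,-.191]);print(np.percentile(P[:,:2]@n,[0,50,100]),np.percentile(P[:,:2]@e,[0,50,100]))
E
```

```text
[ 0.50663158 -0.22350865  0.08132261] [-3.14124405e+00 -9.54634087e-05  1.38049956e+00] [-0.69967322 -0.3611997  -1.88447634] 0.029482952049124087 49.971304535865784
176 dir 79.57270656850751 slope z/y -0.001407933704351023 ymin/max -0.19018192885828736 -0.07441460165780578 tip x 0.5352998204422778 z 0.10633376233201797
top [265.37351334 163.75476988]
scene [226.78206682 203.68537888]
50 [ 0.49886189 -0.02727444  0.14510741] [0.58052187 0.01843236 0.15277608]
-9.2021644856755 -0.018301371297660338
[0.08181903 0.08539141 0.12406037] [0.49135272 0.54064303 0.57492765]
```

View pics/p1.png

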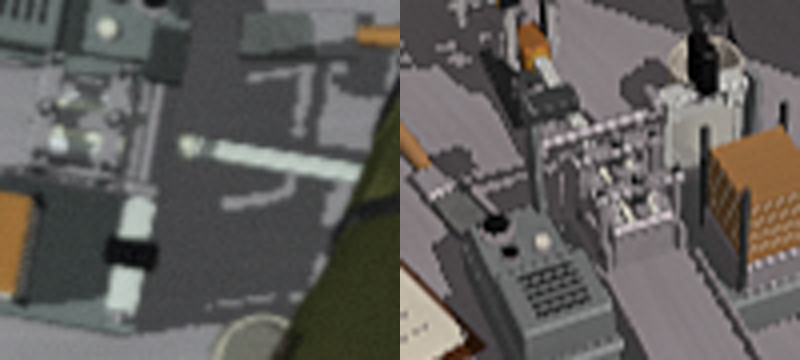

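The rod nose (left half, (190,147)) points at the port, which projects to about (140,135) in this crop. The rod is level and on axis to about 1 mm. I'll enter the port.

Emit:
{"name": "send_rows", "arguments": {
  "rows": [
    {"dx": 5, "dy": 0.8, "dz": 0, "roll": 0, "jaw": 1},
    {"dx": 6, "dy": 0, "dz": 0, "roll": 0, "jaw": 1},
    {"dx": 6, "dy": 0, "dz": 0, "roll": 0, "jaw": 1},
    {"dx": 6, "dy": 0, "dz": 0, "roll": 0, "jaw": 1},
    {"dx": 5, "dy": 0, "dz": 0, "roll": 0, "jaw": 1},
    {"dx": 2, "dy": 0, "dz": 0, "roll": 0, "jaw": 1},
    {"dx": 2, "dy": 0, "dz": 0, "roll": 0, "jaw": 1},
    {"dx": 2, "dy": 0, "dz": 0, "roll": 0, "jaw": 1},
    {"dx": 2, "dy": 0, "dz": 0, "roll": 0, "jaw": 1}
  ]
}}

```text
time_s: 6.57
ee_pos: [0.5142, -0.1896, 0.0815]
eef_rot: [3.142, 0.0, 1.379]
force: [-0.9, -0.1, -1.9]
grip_width: 0.0299
grip_force: 50.0
```

Emit:
{"name": "send_rows", "arguments": {
  "rows": [
    {"dx": 2, "dy": 0, "dz": 0, "roll": 0, "jaw": 1},
    {"dx": 2, "dy": 0, "dz": 0, "roll": 0, "jaw": 1},
    {"dx": 2, "dy": 0, "dz": 0, "roll": 0, "jaw": 1},
    {"dx": 2, "dy": 0, "dz": 0, "roll": 0, "jaw": 1},
    {"dx": 2, "dy": 0, "dz": 0, "roll": 0, "jaw": 1},
    {"dx": 2, "dy": 0, "dz": 0, "roll": 0, "jaw": 1},
    {"dx": 2, "dy": 0, "dz": 0, "roll": 0, "jaw": 1},
    {"dx": 2, "dy": 0, "dz": 0, "roll": 0, "jaw": 1}
  ]
}}

```text
time_s: 7.23
ee_pos: [0.5172, -0.1752, 0.0817]
eef_rot: [3.141, 0.002, 1.379]
force: [-1.1, -9.9, -1.3]
grip_width: 0.0296
grip_force: 50.0
```

Emit:
{"name": "send_rows", "arguments": {
  "rows": [
    {"dx": 2.5, "dy": 0, "dz": 0, "roll": 0, "jaw": 1},
    {"dx": 2.5, "dy": 0, "dz": 0, "roll": 0, "jaw": 1},
    {"dx": 2.5, "dy": 0, "dz": 0, "roll": 0, "jaw": 1},
    {"dx": 2.5, "dy": 0, "dz": 0, "roll": 0, "jaw": 1},
    {"dx": 2.5, "dy": 0, "dz": 0, "roll": 0, "jaw": 1},
    {"dx": 2.5, "dy": 0, "dz": 0, "roll": 0, "jaw": 1},
    {"dx": 2.5, "dy": 0, "dz": 0, "roll": 0, "jaw": 1},
    {"dx": 2.5, "dy": 0, "dz": 0, "roll": 0, "jaw": 1},
    {"dx": 2.5, "dy": 0, "dz": 0, "roll": 0, "jaw": 1},
    {"dx": 2.5, "dy": 0, "dz": 0, "roll": 0, "jaw": 1},
    {"dx": 2.5, "dy": 0, "dz": 0, "roll": 0, "jaw": 1},
    {"dx": 2.5, "dy": 0, "dz": 0, "roll": 0, "jaw": 1}
  ]
}}

```text
time_s: 8.23
ee_pos: [0.5229, -0.1457, 0.0817]
eef_rot: [3.141, 0.002, 1.379]
force: [-1.8, -10.0, -0.5]
grip_width: 0.0295
grip_force: 50.0
```

Emit:
{"name": "send_rows", "arguments": {
  "rows": [
    {"dx": 2.5, "dy": 0, "dz": 0, "roll": 0, "jaw": 1},
    {"dx": 2.5, "dy": 0, "dz": 0, "roll": 0, "jaw": 1},
    {"dx": 2.5, "dy": 0, "dz": 0, "roll": 0, "jaw": 1},
    {"dx": 2.5, "dy": 0, "dz": 0, "roll": 0, "jaw": 1},
    {"dx": 2.5, "dy": 0, "dz": 0, "roll": 0, "jaw": 1},
    {"dx": 2.5, "dy": 0, "dz": 0, "roll": 0, "jaw": 1},
    {"dx": 2.5, "dy": 0, "dz": 0, "roll": 0, "jaw": 1},
    {"dx": 2.5, "dy": 0, "dz": 0, "roll": 0, "jaw": 1},
    {"dx": 2.5, "dy": 0, "dz": 0, "roll": 0, "jaw": 1},
    {"dx": 2.5, "dy": 0, "dz": 0, "roll": 0, "jaw": 1}
  ]
}}

```text
time_s: 9.07
ee_pos: [0.5276, -0.1211, 0.0816]
eef_rot: [3.141, 0.002, 1.379]
force: [-1.4, -9.4, 0.0]
grip_width: 0.0294
grip_force: 50.0
```

```bash
cat > tin.py <<'E'
from h import *
n=np.array([.191,.982]);e=np.array([.982,-.191])
f,W,c=cam('top')
x=W[...,:2]@e-.541; y=W[...,:2]@n-.137
m=(abs(x)<.036)&(y>-.02)&(y<.2)&(W[...,2]>.11)&(W[...,2]<.14)
print('tin top x',np.percentile(x[m],[1,50,99]),'y',np.percentile(y[m],[1,50,99]),m.sum(),np.median(W[m][:,2]))
m=(x<-.06)&(x>-.16)&(y>-.12)&(y<-.03)&(W[...,2]>.2)&(W[...,2]<.24)
m2=(x<.02)&(x>-.13)&(y>-.09)&(y<-.04)&(W[...,2]>.2)&(W[...,2]<.24)
for q in(m,m2): 
    if q.any(): print('grip x',np.percentile(x[q],[2,50,98]),'y',np.percentile(y[q],[2,50,98]),W[q][:,2].max())
E
python3 tin.py
```

```text
tin top x [-0.03048827 -0.00219601  0.02947538] y [-0.01736201  0.05761095  0.0964793 ] 507 0.1255071806451791
grip x [-0.10800566 -0.10031765 -0.09058208] y [-0.07954994 -0.06227317 -0.04398547] 0.23162803688726538
grip x [-0.10800566 -0.10031765 -0.09058208] y [-0.07954994 -0.06227317 -0.04398547] 0.23162803688726538
```

Emit:
{"name": "send_rows", "arguments": {
  "rows": [
    {"dx": 2.5, "dy": 0, "dz": 0, "roll": 0, "jaw": 1},
    {"dx": 2.5, "dy": 0, "dz": 0, "roll": 0, "jaw": 1},
    {"dx": 2.5, "dy": 0, "dz": 0, "roll": 0, "jaw": 1},
    {"dx": 2.5, "dy": 0, "dz": 0, "roll": 0, "jaw": 1},
    {"dx": 2.5, "dy": 0, "dz": 0, "roll": 0, "jaw": 1},
    {"dx": 2.5, "dy": 0, "dz": 0, "roll": 0, "jaw": 1},
    {"dx": 2.5, "dy": 0, "dz": 0, "roll": 0, "jaw": 1},
    {"dx": 2.5, "dy": 0, "dz": 0, "roll": 0, "jaw": 1},
    {"dx": 2.0, "dy": 0, "dz": 0, "roll": 0, "jaw": 1},
    {"dx": 1, "dy": 0, "dz": 0, "roll": 0, "jaw": 1},
    {"dx": 0, "dy": 0, "dz": 0, "roll": 0, "jaw": 1}
  ]
}}

```text
time_s: 10.03
ee_pos: [0.5321, -0.0971, 0.0814]
eef_rot: [-3.142, -0.0, 1.379]
force: [-0.7, 0.4, -1.4]
grip_width: 0.0303
grip_force: 50.0
```

```bash
python3 tin.py; python3 - <<'E'
from h import *
f2,W2,c2=cam('scene'); save('s2.png',f2,5,(160,140,300,260))
n=np.array([.191,.982]);e=np.array([.982,-.191])
x=W2[...,:2]@e-.541; y=W2[...,:2]@n-.137; z=W2[...,2]
m=(abs(x)<.034)&(y>.0)&(y<.2)&(z>.118)&(z<.134)
n_,l,s,_=cv2.connectedComponentsWithStats(m.astype(np.uint8));i=1+np.argmax(s[1:,4]);q=l==i
print('scene tin top y',np.percentile(y[q],[0,2,50,98,100]),np.percentile(x[q],[2,98]),q.sum())
E
```

```text
tin top x [-0.03072809 -0.00164257  0.02925957] y [-0.01725025  0.07464835  0.12078386] 606 0.12526453086201159
grip x [-0.10795765 -0.09980531 -0.09106725] y [-0.06944663 -0.05630734 -0.04383021] 0.23156101240232999
grip x [-0.10795765 -0.09980531 -0.09106725] y [-0.06944663 -0.05630734 -0.04383021] 0.23156101240232999
scene tin top y [0.04627271 0.05019806 0.08925429 0.12325106 0.12481995] [-0.02912924  0.02950311] 310
```

View pics/s2.png

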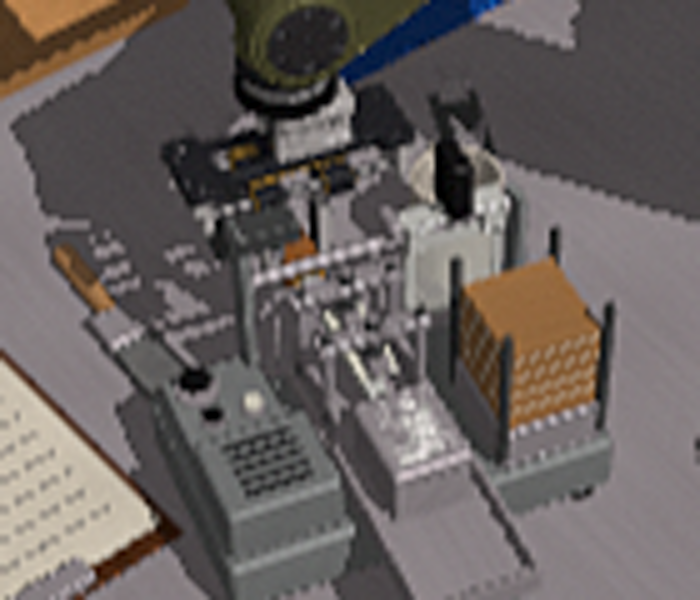

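The tin stands free on the outfeed plate, at (415,440) in this view. Its back end is about 10 mm past the mouth and the push force is back to zero. I'll withdraw the rod.

Emit:
{"name": "send_rows", "arguments": {
  "rows": [
    {"dx": -10, "dy": 0, "dz": 0, "roll": 0, "jaw": 1},
    {"dx": -20, "dy": 0, "dz": 0, "roll": 0, "jaw": 1},
    {"dx": -25, "dy": 0, "dz": 0, "roll": 0, "jaw": 1},
    {"dx": -25, "dy": 0, "dz": 0, "roll": 0, "jaw": 1},
    {"dx": -25, "dy": 0, "dz": 0, "roll": 0, "jaw": 1},
    {"dx": -25, "dy": 0, "dz": 0, "roll": 0, "jaw": 1},
    {"dx": -25, "dy": -1, "dz": 0, "roll": 0, "jaw": 1},
    {"dx": -25, "dy": -1, "dz": 0, "roll": 0, "jaw": 1},
    {"dx": -25, "dy": -2, "dz": 0, "roll": 0, "jaw": 1},
    {"dx": -25, "dy": -2, "dz": 0, "roll": 0, "jaw": 1},
    {"dx": -25, "dy": -1, "dz": 0, "roll": 0, "jaw": 1},
    {"dx": -18, "dy": 0, "dz": 0, "roll": 0, "jaw": 1}
  ]
}}

```text
time_s: 11.13
ee_pos: [0.4719, -0.3666, 0.0814]
eef_rot: [3.142, 0.0, 1.378]
force: [0.0, -0.4, -1.3]
grip_width: 0.0296
grip_force: 50.0
```

Emit:
{"name": "send_rows", "arguments": {
  "rows": [
    {"dx": 0, "dy": 0, "dz": 0, "roll": 1.9, "jaw": 1},
    {"dx": 0, "dy": 0, "dz": 0, "roll": 0, "jaw": 1},
    {"dx": 0, "dy": 0, "dz": 0, "roll": 0, "jaw": 1}
  ]
}}

```text
time_s: 11.38
ee_pos: [0.4727, -0.3644, 0.0813]
eef_rot: [-3.141, -0.0, 1.346]
force: [0.4, 0.4, -1.1]
grip_width: 0.0297
grip_force: 50.0
```

```bash
python3 rod.py
```

```text
[ 0.47274686 -0.36438923  0.08128636] [-3.14135774e+00 -2.45389011e-04  1.34606320e+00] [ 0.42151757  0.42381605 -1.06500285] 0.029737704686510557 49.97133493423462
238 dir 77.71313186778255 slope z/y 0.0015921830073596934 ymin/max -0.3377838614108737 -0.191306636004059 tip x 0.5116272831829445 z 0.10643327284624217
```

Emit:
{"name": "send_rows", "arguments": {
  "rows": [
    {"dx": 0, "dy": 0.3, "dz": 8, "roll": 0, "jaw": 1},
    {"dx": 0.3, "dy": 0, "dz": 8, "roll": 0, "jaw": 1},
    {"dx": 0, "dy": 0, "dz": 8, "roll": 0, "jaw": 1},
    {"dx": 0, "dy": 0, "dz": 8, "roll": 0, "jaw": 1},
    {"dx": 0, "dy": 0, "dz": 8, "roll": 0, "jaw": 1},
    {"dx": 0, "dy": 0, "dz": 7, "roll": 0, "jaw": 1},
    {"dx": 0, "dy": 0, "dz": 5, "roll": 0, "jaw": 1},
    {"dx": 0, "dy": 0, "dz": 4, "roll": 0, "jaw": 1},
    {"dx": 0, "dy": 0, "dz": 1.5, "roll": 0, "jaw": 1},
    {"dx": 0, "dy": 0, "dz": 0, "roll": 0, "jaw": 1},
    {"dx": 0, "dy": 0, "dz": 0, "roll": 0, "jaw": 1}
  ]
}}

```text
time_s: 12.35
ee_pos: [0.4737, -0.364, 0.0242]
eef_rot: [3.141, 0.0, 1.346]
force: [0.1, 0.5, -1.2]
grip_width: 0.0297
grip_force: 50.0
```

Emit:
{"name": "send_rows", "arguments": {
  "rows": [
    {"dx": 0, "dy": -0.3, "dz": 0.8, "roll": 0, "jaw": 1},
    {"dx": 0, "dy": 0, "dz": 0, "roll": 0, "jaw": 1}
  ]
}}

```text
time_s: 12.52
ee_pos: [0.4734, -0.364, 0.0235]
eef_rot: [3.141, 0.0, 1.346]
force: [-0.9, -1.0, -1.1]
grip_width: 0.0298
grip_force: 50.0
```

Emit:
{"name": "send_rows", "arguments": {
  "rows": [
    {"dx": 0, "dy": 0, "dz": 0, "roll": 0, "jaw": 0.3},
    {"dx": 0, "dy": 0, "dz": 0, "roll": 0, "jaw": 0},
    {"dx": 0, "dy": 0, "dz": 0, "roll": 0, "jaw": -0.3},
    {"dx": 0, "dy": 0, "dz": 0, "roll": 0, "jaw": -0.5},
    {"dx": 0, "dy": 0, "dz": 0, "roll": 0, "jaw": -0.5},
    {"dx": 0, "dy": 0, "dz": 0, "roll": 0, "jaw": -0.5},
    {"dx": 0, "dy": 0, "dz": 0, "roll": 0, "jaw": -0.5}
  ]
}}

```text
time_s: 13.1
ee_pos: [0.4732, -0.3638, 0.0231]
eef_rot: [-3.142, -0.0, 1.346]
force: [-0.4, -0.6, -0.3]
grip_width: 0.069
grip_force: 0.0
```

Emit:
{"name": "send_rows", "arguments": {
  "rows": [
    {"dx": 0, "dy": 0, "dz": -15, "roll": 0, "jaw": -0.5},
    {"dx": 0, "dy": 0, "dz": -30, "roll": 0, "jaw": -0.5},
    {"dx": 0, "dy": 0, "dz": -40, "roll": 0, "jaw": 0},
    {"dx": 0, "dy": 0, "dz": -40, "roll": -1.9, "jaw": 1},
    {"dx": 0, "dy": 0, "dz": -40, "roll": 0, "jaw": 1},
    {"dx": 0, "dy": 0, "dz": -40, "roll": 0, "jaw": 1},
    {"dx": 0, "dy": 0, "dz": -32, "roll": 0, "jaw": 1},
    {"dx": 0, "dy": 0, "dz": 0, "roll": 0, "jaw": 1}
  ],
  "force": 10
}}

```text
time_s: 13.77
ee_pos: [0.4744, -0.3648, 0.2676]
eef_rot: [3.133, 0.005, 1.379]
force: [0.7, -0.9, -0.3]
grip_width: 0.0341
grip_force: 0.0
```

Emit:
{"name": "send_rows", "arguments": {
  "rows": [
    {"dx": 15, "dy": -6, "dz": 0, "roll": 0, "jaw": 1},
    {"dx": 32, "dy": -12, "dz": 0, "roll": 0, "jaw": 1},
    {"dx": 35, "dy": -13, "dz": 0, "roll": 0, "jaw": 1},
    {"dx": 35, "dy": -13, "dz": 0, "roll": 0, "jaw": 1},
    {"dx": 35, "dy": -13, "dz": 0, "roll": 0, "jaw": 1},
    {"dx": 35, "dy": -13, "dz": 0, "roll": 0, "jaw": 1},
    {"dx": 35, "dy": -13, "dz": 0, "roll": 0, "jaw": 1},
    {"dx": 35, "dy": -14, "dz": 0, "roll": 0, "jaw": 1},
    {"dx": 35, "dy": -14, "dz": 0, "roll": 0, "jaw": 1},
    {"dx": 33, "dy": -12, "dz": 0, "roll": 0, "jaw": 1},
    {"dx": 15, "dy": -7, "dz": 0, "roll": 0, "jaw": 1},
    {"dx": 0, "dy": 0, "dz": 0, "roll": 0, "jaw": 1}
  ]
}}

```text
time_s: 14.77
ee_pos: [0.4097, -0.0028, 0.26]
eef_rot: [3.141, -0.0, 1.382]
force: [-0.7, -1.4, 0.0]
grip_width: 0.0009
grip_force: 0.0
```

```bash
python3 - <<'E'
from h import *
o=get_obs();print(o['ee_pos'],o['eef_rot'],o['force'],o['grip_width'])
f,W,c=cam('top'); f2,W2,c2=cam('scene')
save('r2.png',np.hstack([cv2.resize(f[150:220,300:390],(400,311),interpolation=cv2.INTER_CUBIC),cv2.resize(f2[110:215,180:300],(400,311),interpolation=cv2.INTER_CUBIC)]))
X,Y,Z=np.moveaxis(W,-1,0); reg=np.zeros(Z.shape,bool); reg[165:200,310:385]=1
hsv=cv2.cvtColor(f,cv2.COLOR_RGB2HSV)
h=reg&(hsv[...,0]<18)&(hsv[...,1]>130)&(Z>.05); print('handle',W[h].mean(0),h.sum())
t=reg&(Z>.046)&(Y>-.205)&(X>.48); print('tip',W[t].mean(0),W[t].max(0))
E
```

```text
[ 0.4096985  -0.00279349  0.26003758] [ 3.14139622e+00 -4.19643052e-04  1.38217376e+00] [-0.65693851 -1.44599125  0.03711035] 0.0009141863421157696
handle [ 0.47327522 -0.36210405  0.05613214] 102
tip [ 0.51134161 -0.19720908  0.05083577] [ 0.52044256 -0.19169833  0.05537939]
```

View pics/r2.png

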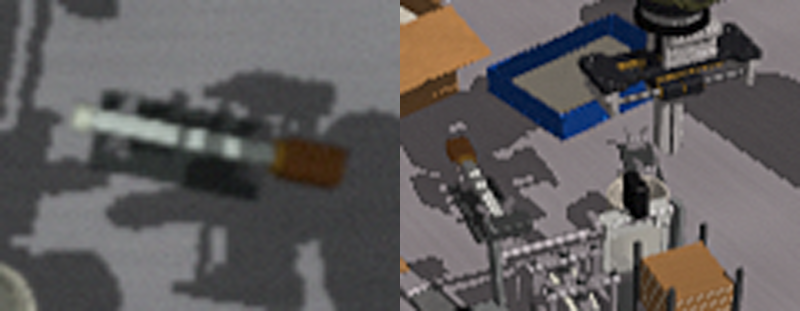

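The rod is back in its rest within 1 mm of where it lay. The closed fingers stand on the near (-x) side of the guard grip, so I'll lower them and push.

Emit:
{"name": "send_rows", "arguments": {
  "rows": [
    {"dx": -2, "dy": 0, "dz": 15, "roll": 0, "jaw": 1},
    {"dx": 0, "dy": 0, "dz": 20, "roll": 0, "jaw": 1},
    {"dx": 0, "dy": 0, "dz": 20, "roll": 0, "jaw": 1},
    {"dx": 0, "dy": 0, "dz": 13, "roll": 0, "jaw": 1},
    {"dx": 0, "dy": 0, "dz": 3, "roll": 0, "jaw": 1},
    {"dx": 0, "dy": 0, "dz": 0, "roll": 0, "jaw": 1}
  ]
}}

```text
time_s: 15.37
ee_pos: [0.4099, -0.0081, 0.1885]
eef_rot: [-3.14, 0.0, 1.378]
force: [-0.9, -0.6, -1.0]
grip_width: 0.0003
grip_force: 0.0
```

Emit:
{"name": "send_rows", "arguments": {
  "rows": [
    {"dx": 0, "dy": 3, "dz": 0, "roll": 0, "jaw": 1},
    {"dx": 0, "dy": 3, "dz": 0, "roll": 0, "jaw": 1},
    {"dx": 0, "dy": 3, "dz": 0, "roll": 0, "jaw": 1},
    {"dx": 0, "dy": 3, "dz": 0, "roll": 0, "jaw": 1},
    {"dx": 0, "dy": 3, "dz": 0, "roll": 0, "jaw": 1},
    {"dx": 0, "dy": 3, "dz": 0, "roll": 0, "jaw": 1},
    {"dx": 0, "dy": 3, "dz": 0, "roll": 0, "jaw": 1},
    {"dx": 0, "dy": 3, "dz": 0, "roll": 0, "jaw": 1}
  ]
}}

```text
time_s: 16.03
ee_pos: [0.4339, -0.0119, 0.1892]
eef_rot: [-3.141, 0.0, 1.379]
force: [-1.8, 0.8, 2.5]
grip_width: 0.0005
grip_force: 0.8
```

```bash
cat > g.py <<'E'
import tin
from h import *
o=get_obs(); p=o['ee_pos'][:2]; print('tcp x,y',p@tin.e-.541,p@tin.n-.137,o['ee_pos'][2],'F',o['force'][:2]@tin.e,o['force'])
E
python3 g.py
```

```text
tin top x [-0.03077087 -0.00182341  0.02887951] y [-0.01720643  0.07550866  0.12101977] 595 0.12535841059223923
tcp x,y -0.11229737713198934 -0.06576595357755491 0.18914963521835673 F -0.7464160153790755 [-0.89938583 -0.71613021 -0.48465974]
```

Emit:
{"name": "send_rows", "arguments": {
  "rows": [
    {"dx": 0.5, "dy": 4, "dz": 0, "roll": 0, "jaw": 1},
    {"dx": 0.5, "dy": 4, "dz": 0, "roll": 0, "jaw": 1},
    {"dx": 0.5, "dy": 4, "dz": 0, "roll": 0, "jaw": 1},
    {"dx": 0.5, "dy": 4, "dz": 0, "roll": 0, "jaw": 1},
    {"dx": 0, "dy": 4, "dz": 0, "roll": 0, "jaw": 1},
    {"dx": 0, "dy": 4, "dz": 0, "roll": 0, "jaw": 1},
    {"dx": 0, "dy": 4, "dz": 0, "roll": 0, "jaw": 1},
    {"dx": 0, "dy": 4, "dz": 0, "roll": 0, "jaw": 1},
    {"dx": 0, "dy": 4, "dz": 0, "roll": 0, "jaw": 1},
    {"dx": 0, "dy": 4, "dz": 0, "roll": 0, "jaw": 1},
    {"dx": 0, "dy": 4, "dz": 0, "roll": 0, "jaw": 1},
    {"dx": 0, "dy": 4, "dz": 0, "roll": 0, "jaw": 1}
  ]
}}

```text
time_s: 17.08
ee_pos: [0.4815, -0.0191, 0.1891]
eef_rot: [-3.142, -0.0, 1.379]
force: [-2.5, -0.8, -1.2]
grip_width: 0.0006
grip_force: 0.8
```

```bash
python3 g.py; python3 - <<'E'
from h import *
f2,W,c=cam('scene'); save('g2.png',f2,5,(180,120,300,230))
e=np.array([.982,-.191]);n=np.array([.191,.982]); x=W[...,:2]@e-.541; y=W[...,:2]@n-.137; z=W[...,2]
m=(f2.max(-1)<45)&(abs(y+.063)<.03)&(z>.18)&(z<.232)&(x<.02)&(x>-.12); print(m.sum(),np.percentile(x[m],[2,50,98]) if m.any() else '')
E
```

```text
tin top x [-0.03080427 -0.00151098  0.0296254 ] y [0.0304318  0.08255282 0.12090141] 505 0.12464023348316476
tcp x,y -0.06400686433429126 -0.06371528636446362 0.18914703381886777 F -0.15502537954845205 [-0.10410108  0.27642995 -0.25907998]
98 [-0.0639886  -0.03491859 -0.030809  ]
```

View pics/g2.png

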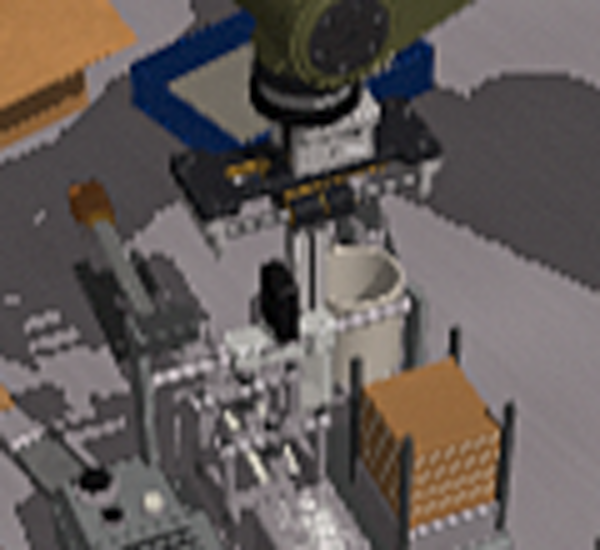

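The guard is moving with the fingers; the grip at (280,300) is at travel of about 0.06 m. About 40 mm remain.

Emit:
{"name": "send_rows", "arguments": {
  "rows": [
    {"dx": 0, "dy": 3, "dz": 0, "roll": 0, "jaw": 1},
    {"dx": 0, "dy": 3, "dz": 0, "roll": 0, "jaw": 1},
    {"dx": 0, "dy": 3, "dz": 0, "roll": 0, "jaw": 1},
    {"dx": 0, "dy": 3, "dz": 0, "roll": 0, "jaw": 1},
    {"dx": 0, "dy": 3, "dz": 0, "roll": 0, "jaw": 1},
    {"dx": 0, "dy": 3, "dz": 0, "roll": 0, "jaw": 1},
    {"dx": 0, "dy": 2, "dz": 0, "roll": 0, "jaw": 1},
    {"dx": 0, "dy": 2, "dz": 0, "roll": 0, "jaw": 1},
    {"dx": 0, "dy": 2, "dz": 0, "roll": 0, "jaw": 1},
    {"dx": 0, "dy": 2, "dz": 0, "roll": 0, "jaw": 1},
    {"dx": 0, "dy": 2, "dz": 0, "roll": 0, "jaw": 1},
    {"dx": 0, "dy": 2, "dz": 0, "roll": 0, "jaw": 1}
  ]
}}

```text
time_s: 18.18
ee_pos: [0.5102, -0.0247, 0.1891]
eef_rot: [-3.14, 0.0, 1.379]
force: [-5.1, -0.3, 1.3]
grip_width: 0.0003
grip_force: 2.5
```

Emit:
{"name": "send_rows", "arguments": {
  "rows": [
    {"dx": 0, "dy": 1.5, "dz": 0, "roll": 0, "jaw": 1},
    {"dx": 0, "dy": 1.5, "dz": 0, "roll": 0, "jaw": 1},
    {"dx": 0, "dy": 1.5, "dz": 0, "roll": 0, "jaw": 1},
    {"dx": 0, "dy": 1.5, "dz": 0, "roll": 0, "jaw": 1},
    {"dx": 0, "dy": 1, "dz": 0, "roll": 0, "jaw": 1},
    {"dx": 0, "dy": 1, "dz": 0, "roll": 0, "jaw": 1}
  ]
}}

```text
time_s: 18.68
ee_pos: [0.5187, -0.0262, 0.1892]
eef_rot: [3.141, -0.0, 1.379]
force: [0.1, 0.2, -1.3]
grip_width: 0.0005
grip_force: 0.0
```

```bash
python3 g.py
```

```text
tin top x [-0.03100476 -0.00196393  0.02948863] y [0.02803508 0.08193559 0.12118073] 512 0.12497180508840708
tcp x,y -0.026560990758289105 -0.06367179154253091 0.18917112076817952 F 0.699465608134947 [ 0.56487177 -0.75791377  1.5579628 ]
```

Emit:
{"name": "send_rows", "arguments": {
  "rows": [
    {"dx": 0, "dy": 1, "dz": 0, "roll": 0, "jaw": 1},
    {"dx": 0, "dy": 1, "dz": 0, "roll": 0, "jaw": 1},
    {"dx": 0, "dy": 1, "dz": 0, "roll": 0, "jaw": 1}
  ]
}}

```text
time_s: 18.98
ee_pos: [0.5215, -0.0268, 0.1892]
eef_rot: [3.141, -0.0, 1.379]
force: [0.9, -0.1, 1.1]
grip_width: 0.0004
grip_force: 0.0
```

Emit:
{"name": "send_rows", "arguments": {
  "rows": [
    {"dx": 0, "dy": 1, "dz": 0, "roll": 0, "jaw": 1},
    {"dx": 0, "dy": 0.5, "dz": 0, "roll": 0, "jaw": 1},
    {"dx": 0, "dy": 0, "dz": 0, "roll": 0, "jaw": 1}
  ]
}}

```text
time_s: 19.23
ee_pos: [0.5218, -0.0269, 0.1891]
eef_rot: [-3.139, 0.0, 1.379]
force: [-10.5, 1.8, 5.9]
grip_width: 0.0003
grip_force: 5.7
```

It hit a firm stop after the snap. I'll back off, rise and check.

Emit:
{"name": "send_rows", "arguments": {
  "rows": [
    {"dx": 0, "dy": -5, "dz": 0, "roll": 0, "jaw": 1},
    {"dx": 0, "dy": -10, "dz": 0, "roll": 0, "jaw": 1},
    {"dx": 0, "dy": -15, "dz": 0, "roll": 0, "jaw": 1},
    {"dx": 0, "dy": 0, "dz": -30, "roll": 0, "jaw": 1},
    {"dx": 0, "dy": 0, "dz": -40, "roll": 0, "jaw": 1},
    {"dx": -30, "dy": -10, "dz": -20, "roll": 0, "jaw": 1},
    {"dx": -35, "dy": -10, "dz": 0, "roll": 0, "jaw": 1},
    {"dx": -35, "dy": -10, "dz": 0, "roll": 0, "jaw": 1},
    {"dx": -35, "dy": -10, "dz": 0, "roll": 0, "jaw": 1},
    {"dx": -35, "dy": -10, "dz": 0, "roll": 0, "jaw": 1},
    {"dx": 0, "dy": 0, "dz": 0, "roll": 0, "jaw": 1},
    {"dx": 0, "dy": 0, "dz": 0, "roll": 0, "jaw": 1}
  ]
}}

```text
time_s: 20.23
ee_pos: [0.4113, -0.1798, 0.2793]
eef_rot: [3.141, 0.0, 1.376]
force: [0.5, 1.3, -0.1]
grip_width: 0.0004
grip_force: 0.0
```

```bash
python3 g.py; python3 - <<'E'
from h import *
f,_,_=cam('top'); f2,W,c=cam('scene')
save('end.png',np.hstack([cv2.resize(f[110:220,180:330],(400,294),interpolation=cv2.INTER_CUBIC),cv2.resize(f2[120:210,180:300],(400,294),interpolation=cv2.INTER_CUBIC)]))
e=np.array([.982,-.191]);n=np.array([.191,.982])
for g,V in((f,_),(f2,W)):
    x=V[...,:2]@e-.541; y=V[...,:2]@n-.137; z=V[...,2]
    m=(g.max(-1)<45)&(abs(y+.063)<.03)&(z>.18)&(z<.235)&(x<.024)&(x>-.12); print(m.sum(),np.percentile(x[m],[2,50,98]) if m.any() else '')
d=np.load('top0.npz')
diff=np.abs(f.astype(int)-d['f']).max(-1)>70; n_,l,s,c_=cv2.connectedComponentsWithStats(diff.astype(np.uint8)); print([tuple(q) for q in s[1:] if q[4]>40])
E
```

```text
tin top x [-0.03073788 -0.00190391  0.02926886] y [-0.0174143   0.0747966   0.12084203] 600 0.12538767487194113
grip x [-0.00961028 -0.00227856  0.00767818] y [-0.07971878 -0.06307466 -0.04541271] 0.23258547853183434
tcp x,y -0.10242364404294013 -0.23396306556046628 0.27921300072796673 F -0.18143667208274658 [-0.24405736 -0.30485684  0.23874423]Traceback (most recent call last):
  File "<stdin>", line 6, in <module>
TypeError: tuple indices must be integers or slices, not tuple
```

View pics/end.png

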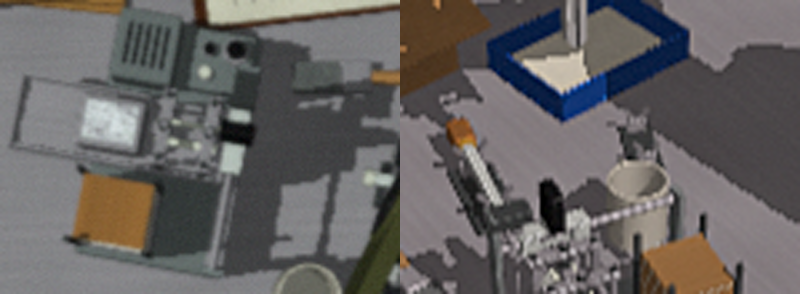

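The grip now measures about 0 in machine x, so the guard is shut or very nearly. The tin is clear and the rod is in its rest. To be sure of the catch, I'll press once more, a little harder, against the stop.

Emit:
{"name": "send_rows", "arguments": {
  "rows": [
    {"dx": 30, "dy": 10, "dz": 0, "roll": 0, "jaw": 1},
    {"dx": 35, "dy": 10, "dz": 0, "roll": 0, "jaw": 1},
    {"dx": 35, "dy": 10, "dz": 0, "roll": 0, "jaw": 1},
    {"dx": 35, "dy": 10, "dz": 0, "roll": 0, "jaw": 1},
    {"dx": 35, "dy": 8, "dz": 0, "roll": 0, "jaw": 1},
    {"dx": 0, "dy": 0, "dz": 30, "roll": 0, "jaw": 1},
    {"dx": 0, "dy": 0, "dz": 40, "roll": 0, "jaw": 1},
    {"dx": 0, "dy": 0, "dz": 20, "roll": 0, "jaw": 1},
    {"dx": 0, "dy": 10, "dz": 0, "roll": 0, "jaw": 1},
    {"dx": 0, "dy": 10, "dz": 0, "roll": 0, "jaw": 1},
    {"dx": 0, "dy": 4, "dz": 0, "roll": 0, "jaw": 1},
    {"dx": 0, "dy": 2, "dz": 0, "roll": 0, "jaw": 1}
  ]
}}

```text
time_s: 21.38
ee_pos: [0.5174, -0.025, 0.189]
eef_rot: [-3.141, -0.0, 1.38]
force: [0.4, 0.1, -0.0]
grip_width: 0.0003
grip_force: 0.0
```

```bash
python3 g.py
```

```text
tin top x [-0.03098398 -0.00146183  0.02915739] y [0.03006823 0.08232438 0.12114752] 506 0.1247904821557681
tcp x,y -0.028178356396365567 -0.06294475087059892 0.18907846395360084 F -0.2746635139884408 [-0.3686868  -0.45752317 -0.56843048]
```

Emit:
{"name": "send_rows", "arguments": {
  "rows": [
    {"dx": 0, "dy": 2, "dz": 0, "roll": 0, "jaw": 1},
    {"dx": 0, "dy": 2, "dz": 0, "roll": 0, "jaw": 1},
    {"dx": 0, "dy": 1, "dz": 0, "roll": 0, "jaw": 1},
    {"dx": 0, "dy": 0, "dz": 0, "roll": 0, "jaw": 1}
  ]
}}

```text
time_s: 21.77
ee_pos: [0.5217, -0.0268, 0.1893]
eef_rot: [-3.141, -0.0, 1.379]
force: [-0.8, 0.4, -0.0]
grip_width: 0.0002
grip_force: 0.5
```

Emit:
{"name": "send_rows", "arguments": {
  "rows": [
    {"dx": 0, "dy": 0.7, "dz": 0, "roll": 0, "jaw": 1},
    {"dx": 0, "dy": 0, "dz": 0, "roll": 0, "jaw": 1}
  ]
}}

```text
time_s: 21.93
ee_pos: [0.5218, -0.0268, 0.1893]
eef_rot: [-3.14, -0.0, 1.379]
force: [-8.0, 2.2, 3.3]
grip_width: 0.0005
grip_force: 4.1
```

Emit:
{"name": "send_rows", "arguments": {
  "rows": [
    {"dx": 0, "dy": 0.7, "dz": 0, "roll": 0, "jaw": 1},
    {"dx": 0, "dy": 0.3, "dz": 0, "roll": 0, "jaw": 1},
    {"dx": 0, "dy": 0, "dz": 0, "roll": 0, "jaw": 1}
  ]
}}

```text
time_s: 22.18
ee_pos: [0.5219, -0.0268, 0.1893]
eef_rot: [-3.137, -0.0, 1.379]
force: [-16.9, 3.6, 8.3]
grip_width: 0.0001
grip_force: 8.7
```

It took 17 N with no movement, so the guard is hard against its stop and past the catch. I'll retreat.

Emit:
{"name": "send_rows", "arguments": {
  "rows": [
    {"dx": 0, "dy": -5, "dz": 0, "roll": 0, "jaw": 1},
    {"dx": 0, "dy": -10, "dz": 0, "roll": 0, "jaw": 1},
    {"dx": 0, "dy": -15, "dz": 0, "roll": 0, "jaw": 1},
    {"dx": 0, "dy": 0, "dz": -30, "roll": 0, "jaw": 1},
    {"dx": 0, "dy": 0, "dz": -40, "roll": 0, "jaw": 1},
    {"dx": -30, "dy": -10, "dz": -20, "roll": 0, "jaw": 1},
    {"dx": -35, "dy": -10, "dz": 0, "roll": 0, "jaw": 1},
    {"dx": -35, "dy": -10, "dz": 0, "roll": 0, "jaw": 1},
    {"dx": -35, "dy": -10, "dz": 0, "roll": 0, "jaw": 1},
    {"dx": -35, "dy": -10, "dz": 0, "roll": 0, "jaw": 1},
    {"dx": 0, "dy": 0, "dz": 0, "roll": 0, "jaw": 1},
    {"dx": 0, "dy": 0, "dz": 0, "roll": 0, "jaw": 1}
  ]
}}

```text
time_s: 23.18
ee_pos: [0.412, -0.18, 0.2793]
eef_rot: [3.141, 0.0, 1.376]
force: [0.1, 0.6, -0.0]
grip_width: 0.0008
grip_force: 0.0
```

```bash
python3 g.py; python3 -c "
from station import *
print(hand_in())"
```

```text
tin top x [-0.03089762 -0.00167341  0.02915297] y [-0.01801169  0.07477831  0.12099247] 608 0.12515020670139237
grip x [-0.00949479 -0.002589    0.00776096] y [-0.07971231 -0.06260879 -0.04544645] 0.23106216296855017
tcp x,y -0.10173038370787685 -0.23400385051530492 0.27927183203396166 F 0.09771078183683078 [0.23470488 0.69512782 0.51619925]
the job is handed in; nothing more can be done
None
```

The job is handed in at about 23 s on the robot's clock: the tin stands on the outfeed plate about 10 mm clear of the tunnel, the rod is back in its rest within 1 mm, the guard is shut (it held at 17 N without moving), and the arm never came near the other things on the bench (not re-measured at the end).

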